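Unclip the sample tubes from the mixer's clip bar

ROBOT

A 6-joint arm with a two-finger parallel gripper is mounted at the origin on a cart in front of the work surface, level with it; the furniture and walls round the work are solid. World frame = base frame: x ahead of the robot, y to its left, z up, the work surface at z = 0. Lengths are in m, angles in rad, forces in N, time in s.
With the tool pointing down it reaches from about 0.4 to 0.825 m from the base axis. Payload 7 kg.
Tool frame: the origin (TCP) lies at the centre of the arm's flange, where the gripper is bolted on; the fingertips stand 178 mm ahead of it and the grasp point (between the pads) lies arm.tcp_to_grasp ahead of it (arm.tcp_to_grasp is the distance from the TCP to the grasp point, in m); z points along the fingers, y is the direction in which the jaws open and shut (so a half turn about z gives the same grasp; the last joint's range is limited). The gripper opens to 88 mm and grips with 3 to 60 N. Pads are 19 mm wide; open, the fingers measure 130 mm over their backs; the gripper's body (78 mm by 193 mm) begins 47 mm behind the grasp point.
Start: joints at [-0.987, 0.359, 0.012, 0, -1.224, -0.288], TCP at [0.197, -0.646, 0.405] pointing down, gripper open.
Joint ranges: [-3.07, 3.07], [-1.43, 2.12], [-1.02, 1.25], [-3.03, 1.67], [-3.05, -0], [-3.03, 3.03]. Speed limits (rad/s): [2.39, 2.39, 3.01, 3.14, 3.14, 3.14].

INTERFACE

Orientations are given as [roll, pitch, yaw] about the fixed x, y, z axes, in that order (R = Rz(yaw) Ry(pitch) Rx(roll)).
In Python, from station import arm gives the robot as it stands.
- The arm moves only by the tool move_arm, never from a script. Its argument "deltas" is a list of rows, each a list of 6 numbers: the shift along the world's x, y, z in mm, then the turn, a rotation vector about the world's x, y, z in degrees. In form: [[tx, ty, tz, ax, ay, az], ...]. A call has exactly 5 rows; each row shifts and turns the commanded pose from where the row before left it; what a row does not reach is not made up. A row lasts 1/12 s, in which the tool goes at most 41.7 mm and 7.16 degrees, less where a joint would pass 70% of its speed; a pose out of reach is approached as far as the arm can. A call with a gripper value outside its range is refused whole. "claw" is the closure in counts, from 0 (fully open) to 255 (shut), set as the call begins (left out, the last holds). The fingers move at their own pace and stop on an object; "squeeze" is the grip in N (left out, the last holds). Time passes only in rows, so rows that do not move let the fingers close, or fill a call up. It gives the time, the measured TCP pose, the force and the opening at its end, in the units of the state.
- arm.get_state(): the state, without advancing time (a new reading comes with each control period).
- arm.grab_frame(name): name is "side" or "top" or "wrist"; returns the picture (480x640x3 uint8, red, green, blue); there is no depth.
- arm.calibration(name): a dict with "intrinsics" (3x3 intrinsics, pixels), "T" (4x4, takes a point from camera to world coordinates); the wrist camera has in their place "mount" (4x4, takes a point from camera to tool coordinates, whose origin is the TCP and whose axes are the flange's). Camera axes: x right, y up, looking along -z (the intrinsics and any distortion apply to the point x, -y, -z); pixel columns grow to the right and rows downward; lengths in m; the calibration is good to about 2 mm. A picture is of the moment at which its call begins: read the wrist's pose just before it. calibration takes no time and is no camera call.
- arm.job_done(): hands the job in, once; it reports no verdict.
Trained networks look in the newest picture that a camera, given by its name, has taken for a name from the list of things; names that differ only in an ending like _2 or _b are one class to them, and where a whole thing is asked for, a point or a joint stands for the part that bears it (a point fixed in the world has none). Each returns a list of dicts, best first, with "score" (0 to 1); they miss things now and then, are a little off and sometimes report something else, mostly with a low value. They report only what shows in the picture. A call takes as long as a camera call. They do not tell look-alikes from the thing itself.
- arm.spot_in(thing, camera): "xy" ([column, row] in pixels, amid what is visible of it).
- arm.masks_of(thing, camera): "pixels" (480x640 bool, what is visible of it) and "xy" ([column, row] in pixels, amid what is visible of it).
- arm.spot_point(thing, camera): "xy" ([column, row] in pixels: a listed point, or the origin of a listed thing).
The state is a dict: "t": time; "q": joint angles; "qd": joint speeds; "joint_efforts": joint torques, N m; "eef_pos": TCP position; "ee_rot": TCP orientation; "force": force on the tool from outside, world axes, zero at the start; "moment": the same for the moment, N m; "width": finger opening in m.
Only numpy, scipy, OpenCV 4.12 (cv2) and the standard library are available. Lean on these libraries where they do the work, as an engineer would, in place of code of your own. Each camera call takes 0.05 s, during which the arm holds its last target. There are 200 camera calls.

TASK

Pull the two capped sample tubes out of the spring clips of the clip bar, one at a time, and lay each one flat on the floor of the white tray without dropping it. Leave the short metal balance rod sitting in its clips.

Things in the scene. Friction and masses are not known exactly. Their poses are not given: they have to be found in the camera images.
- tube_a_mid (a point): 15 ml tube, white with blue screw cap, lying level in one of three places of a fixed clip bar, middle line 45 mm above the bench. 116 mm long, body 16 mm across (conical tip), cap 22 mm across, 20 g. Point: on the middle line, 63 mm from the tip, midway between its two clips; z axis along the tube to the cap. Spring clips snap over it; pulled straight up with about 8 N it snaps out, free after 15 mm.
- tube_b_mid (a point): second capped tube, same in all, in another of the three places (76 mm apart, side by side). Each place has two 10 mm long clips, 31 mm either side of this point, 57 mm high; the 52 mm of tube between them is free, with open space down to the bench, so fingers can close across it. The bar's two rails run under the clips (24 mm high). Point and axes as for tube_a.
- balance_rod_mid (a point): short plain aluminium rod without a cap, 16 mm across and 80 mm long, clipped in the remaining place of the clip bar at the same height; it is to stay there. Point: its centre; z axis along the rod.
- tray: white square open tray fixed to the bench, 210 x 210 mm outside; floor 4 mm thick; walls 4 mm thick with a 6 mm thick round rim whose top is 21 mm above the bench (200 x 200 mm clear inside). Origin: centre of its underside, on the bench; x and y along its sides, z up.
Mind the look-alikes: they are no part of the job. What is shaped like the part that bears tube_b_mid but orange or yellow is not meant.

How it is judged:
By the outcome, as a careful person would: the job done as asked, in the order asked, and still so for the second after the job is handed in, with the robot touching nothing.
It also fails if it takes over 58 s, if anything falls off the work surface, if the arm or the gripper's body presses on something with over 40 N, if the wrist force passes 120 N, or if a joint passes its speed limit or range.

## Working session

There is one attempt and no reset: what is moved stays moved. The work goes in short steps, Python scripts to look and compute and a tool call to move; the robot and the scene stay as the last step left them, time stands still between calls to the robot, and variables do not carry over. Pictures are saved under pics/ and viewed, about 8 in all and at most 12, crops included, and the job is handed in when it is done.

Besides the shell and the picture viewer there is one more tool, called after ">>>" in YAML: its name, and indented under it one key for each argument. move_arm: Moves the arm, as the interface text tells. Its arguments: {"type":"object","properties":{"deltas":{"type":"array","items":{"type":"array","items":{"type":"number"}}},"claw":{"type":"number"},"squeeze":{"type":"number"}},"required":["deltas"]}

```bash
mkdir -p pics; ls; cat > h.py <<'E'
from station import arm
import numpy as np, cv2
def snap(n,f):
    im=arm.grab_frame(n); cv2.imwrite('pics/'+f,im[:,:,::-1]); return im
def Tcam(n):
    c=arm.calibration(n)
    if 'T' in c: return np.array(c['intrinsics']),np.array(c['T']),c
    from scipy.spatial.transform import Rotation as R
    s=arm.get_state(); T=np.eye(4); T[:3,:3]=R.from_euler('xyz',s['ee_rot']).as_matrix(); T[:3,3]=s['eef_pos']
    return np.array(c['intrinsics']),T@np.array(c['mount']),c
def px2w(n,xy,z):
    K,T,c=Tcam(n); d=c.get('distortion'); 
    p=cv2.undistortPoints(np.array([[xy]],float),K,np.array(d,float) if d is not None else None)[0,0]
    r=T[:3,:3]@np.array([p[0],-p[1],-1]); o=T[:3,3]
    return o+r*(z-o[2])/r[2]
E
python3 - <<'E'
from h import *
print(arm.get_state()); print(arm.tcp_to_grasp)
for n in ('top','side','wrist'): print(n,arm.calibration(n))
a=snap('top','top0.png')
for t in ('tube_a_mid','balance_rod_mid','tray'):
    for d in arm.spot_point(t,'top'): print(t,d,px2w('top',d['xy'],0 if t=='tray' else .045))
b=snap('side','side0.png')
for t in ('tube_a_mid','balance_rod_mid','tray'):
    for d in arm.spot_point(t,'side'): print('side',t,d,px2w('side',d['xy'],0 if t=='tray' else .045))
E
```

```text
pics
{'t': 0.0, 'q': array([-9.86882734e-01,  3.59377464e-01,  1.10367647e-02, -3.86206364e-04,
       -1.22408661e+00, -2.88134577e-01]), 'qd': array([-0.00121394, -0.00110159, -0.00108273,  0.00092139,  0.00127074,
        0.00057599]), 'joint_efforts': array([ 5.71624514e-04, -5.82714808e+01,  2.93048948e+01,  6.99693918e+00,
        6.80900455e-03, -1.78523433e-04]), 'eef_pos': array([ 0.19671684, -0.64548305,  0.40371242]), 'ee_rot': array([ 3.13992573e+00, -1.15427300e-04, -2.84594507e+00]), 'force': array([-0.63728381, -0.29704203, -0.13402025]), 'moment': array([0.01400472, 0.01227925, 0.07069319]), 'width': 0.08756310263832753}
0.1593
top {'intrinsics': array([[586.06794844,   0.        , 319.31999185],
       [  0.        , 586.06794844, 243.25048668],
       [  0.        ,   0.        ,   1.        ]]), 'T': array([[ 6.89198292e-04,  9.98107016e-01, -6.14972250e-02,
         3.80404582e-01],
       [-9.99981134e-01,  1.06324575e-03,  6.04983002e-03,
        -7.73169167e-02],
       [ 6.10376445e-03,  6.14918953e-02,  9.98088919e-01,
         1.23715806e+00],
       [ 0.000
[... 771 characters left out ...]
     [ 9.99999671e-01, -7.05863999e-04,  4.00202408e-04,
         1.04944610e-03],
       [ 5.96176152e-04,  3.04573909e-01, -9.52488519e-01,
         1.99128282e-02],
       [ 0.00000000e+00,  0.00000000e+00,  0.00000000e+00,
         1.00000000e+00]])}
tube_a_mid {'xy': [388.5, 216.3], 'score': 0.81} [ 0.50923724 -0.2260035   0.045     ]
balance_rod_mid {'xy': [418.6, 209.0], 'score': 0.61} [ 0.52433853 -0.28777931  0.045     ]
tray {'xy': [185.3, 190.0], 'score': 0.77} [0.56964235 0.19991349 0.        ]
side tube_a_mid {'xy': [372.4, 275.2], 'score': 0.52} [ 0.51394061 -0.21881272  0.045     ]
side balance_rod_mid {'xy': [392.0, 294.7], 'score': 0.71} [ 0.51652156 -0.30236422  0.045     ]
```

View pics/top0.png

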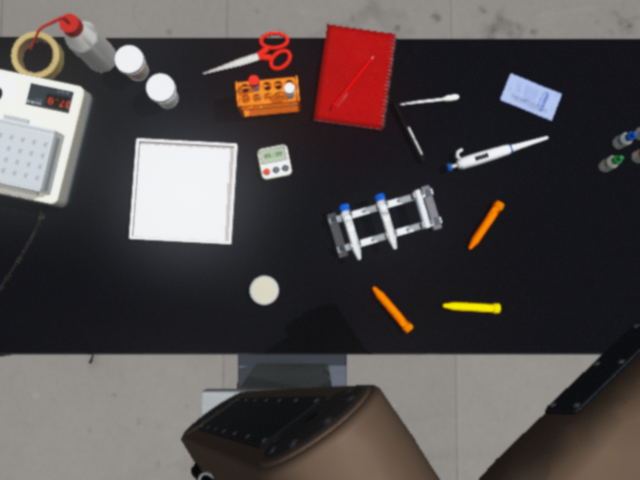

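View pics/side0.png

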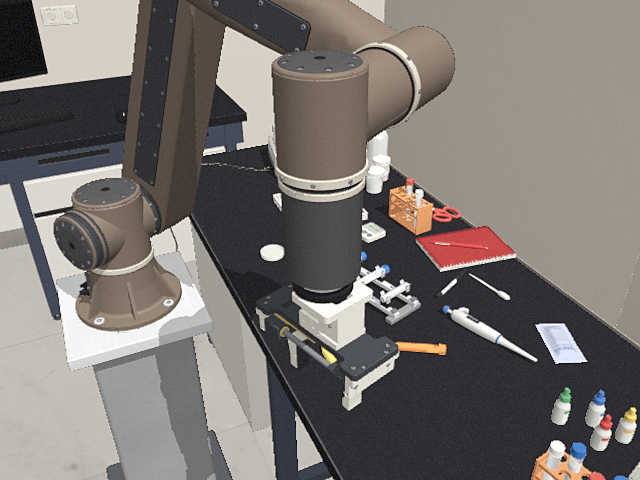

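The top view shows two capped tubes at about (351,230) and (386,220), the rod at (428,207), and the tray at (185,190). The orange and yellow pens below the bar are look-alikes. Next I'll measure the tubes' axes.

```bash
python3 - <<'E'
from h import *
im=snap('top','t1.png')
cv2.imwrite('pics/crop1.png',cv2.resize(im[170:275,310:460,::-1],None,fx=5,fy=5,interpolation=cv2.INTER_CUBIC))
for t in ('tube_a_mid','balance_rod_mid','tray'):
    for d in arm.masks_of(t,'top'):
        ys,xs=np.nonzero(d['pixels']); p=np.c_[xs,ys].astype(float)
        c=p.mean(0); v=np.linalg.svd(p-c,full_matrices=False)[2][0]; s=(p-c)@v
        print(t,d['score'],len(p),c,px2w('top',c+v*s.min(),.045 if t!='tray' else .02).round(4),px2w('top',c+v*s.max(),.045 if t!='tray' else .02).round(4), cv2.minAreaRect(p.astype(np.float32)))
E
```

```text
tube_a_mid 0.77 490 [386.60408163 219.99183673] [ 0.5556 -0.2062  0.045 ] [ 0.4444 -0.239   0.045 ] ((387.0878601074219, 220.80894470214844), (56.61030197143555, 10.128512382507324), 71.99583435058594)
balance_rod_mid 0.49 316 [421.44303797 207.88291139] [ 0.5647 -0.282   0.045 ] [ 0.4871 -0.3057  0.045 ] ((421.4499816894531, 208.35000610351562), (39.52846908569336, 8.854377746582031), 71.56505584716797)
tray 0.75 10289 [183.41646419 191.16590534] [0.5371 0.3262 0.02  ] [0.5908 0.0739 0.02  ] ((183.1966094970703, 191.03955078125), (103.1177749633789, 100.78063201904297), 3.251945734024048)
```

View pics/crop1.png

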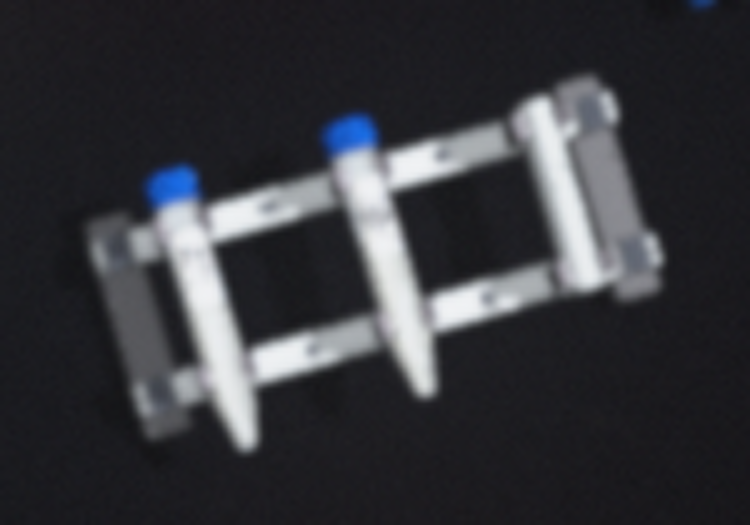

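The crop shows two tubes with blue caps at the +x end, in the left and middle places, and the uncapped rod on the right. The tubes' axis is about 16.4° from +x. The middle tube measures 116 mm, which matches its given length. I'll move over the bar for a closer look with the wrist camera.

>>> move_arm:
  deltas:
    - [20,28,-3,0,0,0]
    - [20,28,-3,0,0,0]
    - [20,28,-3,0,0,0]
    - [20,28,-3,0,0,0]
    - [20,28,-3,0,0,0]
  claw: 130
  squeeze: 40

```text
t: 1.02
eef_pos: [0.2973, -0.5043, 0.3896]
ee_rot: [-3.141, 0.0, -2.846]
force: [0.8, -0.6, -0.5]
width: 0.0595
```

>>> move_arm:
  deltas:
    - [20,28,-3,0,0,0]
    - [20,28,-3,0,0,0]
    - [20,28,-3,0,0,0]
    - [20,28,-3,0,0,0]
    - [20,28,-3,0,0,0]

```text
t: 1.43
eef_pos: [0.3974, -0.3642, 0.3749]
ee_rot: [-3.141, 0.001, -2.846]
force: [0.2, -0.0, -0.5]
width: 0.0428
```

>>> move_arm:
  deltas:
    - [20,28,-3,0,0,0]
    - [20,28,-3,0,0,0]
    - [20,28,-3,0,0,0]
    - [20,28,-3,0,0,0]
    - [20,28,-3,0,0,0]

```text
t: 1.85
eef_pos: [0.4974, -0.2241, 0.3599]
ee_rot: [-3.141, 0.001, -2.846]
force: [0.6, -1.4, 0.1]
width: 0.043
```

>>> move_arm:
  deltas:
    - [0,0,0,0,0,0]
    - [0,0,0,0,0,0]
    - [0,0,0,0,0,0]
    - [0,0,0,0,0,0]
    - [0,0,0,0,0,0]

```text
t: 2.27
eef_pos: [0.4962, -0.2264, 0.3598]
ee_rot: [-3.142, 0.0, -2.847]
force: [-0.2, -0.0, 0.1]
width: 0.0429
```

```bash
cat > m.py <<'E'
from h import *
def meas(cam,things=('tube_a_mid','balance_rod_mid'),z=.045):
    for t in things:
        for d in arm.masks_of(t,cam):
            ys,xs=np.nonzero(d['pixels']); p=np.c_[xs,ys].astype(float)
            c=p.mean(0); v=np.linalg.svd(p-c,full_matrices=False)[2][0]; s=(p-c)@v
            A=px2w(cam,c+v*s.min(),z);B=px2w(cam,c+v*s.max(),z);L=np.linalg.norm(A-B)
            print(t,d['score'],len(p),c.round(),A[:2].round(4),B[:2].round(4),'L',L.round(4),'ang',np.degrees(np.arctan2(*(A-B)[1::-1])).round(2))
        for d in arm.spot_point(t,cam): print('  pt',d['score'],np.round(d['xy'],1),px2w(cam,d['xy'],z).round(4))
E
python3 - <<'E'
from m import *
s=arm.get_state(); print(s['t'],s['eef_pos'],s['ee_rot'],s['width'],s['force'])
snap('wrist','w1.png'); meas('wrist')
E
```

```text
2.2667 [ 0.49617157 -0.22644067  0.35983352] [-3.14150341e+00  1.60356301e-04 -2.84707849e+00] 0.04292939581581034 [-0.16911333 -0.02342159  0.08421764]
tube_a_mid 0.74 3271 [326. 234.] [ 0.4435 -0.239 ] [ 0.56   -0.2046] L 0.1215 ang -163.57
  pt 0.8 [328.2 237.2] [ 0.5032 -0.2196  0.045 ]
balance_rod_mid 0.87 2007 [224. 234.] [ 0.486  -0.3057] [ 0.5659 -0.2824] L 0.0832 ang -163.75
  pt 0.98 [226.1 235. ] [ 0.5239 -0.2929  0.045 ]
```

View pics/w1.png

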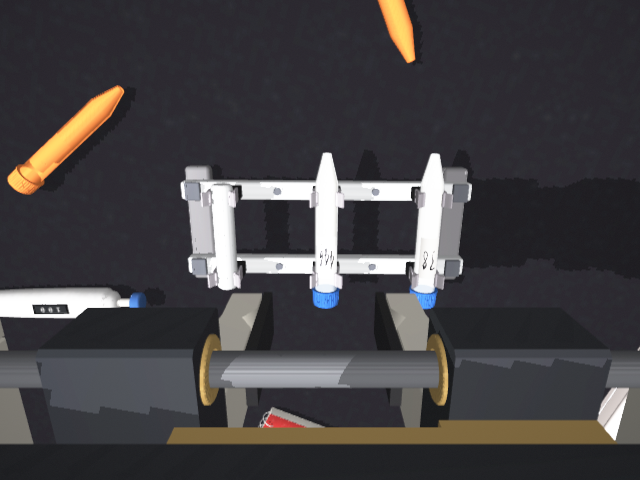

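The wrist view shows the middle tube at (326,234) with its point at (328,237), the left tube at about (430,230), and the rod at (224,234). The end plates lie low and clear of the fingers. The rod-to-tube spacing measures 76 mm, as given. I'll grasp the middle tube first, low on the fingertips so it can be laid on the tray floor.

>>> move_arm:
  deltas:
    - [3,3,-20,0,0,-0.5]
    - [4,3,-30,0,0,0]
    - [0,0,-30,0,0,0]
    - [0,0,-20,0,0,0]
    - [0,0,0,0,0,0]

```text
t: 2.93
eef_pos: [0.502, -0.2195, 0.2555]
ee_rot: [3.138, -0.006, -2.856]
force: [-0.8, 0.6, -1.1]
width: 0.0428
```

>>> move_arm:
  deltas:
    - [0,0,-15,0,0,0]
    - [0,0,-15,0,0,0]
    - [0,0,-10,0,0,0]
    - [0,0,-5,0,0,0]
    - [0,0,0,0,0,0]

```text
t: 3.35
eef_pos: [0.5037, -0.2198, 0.2144]
ee_rot: [3.141, -0.001, -2.855]
force: [-0.1, 0.0, 0.3]
width: 0.0429
```

```bash
python3 - <<'E'
from m import *
s=arm.get_state(); print(s['t'],s['eef_pos'],s['ee_rot'],s['width'],s['force'])
snap('wrist','w2.png')
K,T,c=Tcam('wrist')
E
```

```text
3.35 [ 0.50367643 -0.21976598  0.21437167] [ 3.14126987e+00 -9.78560177e-04 -2.85465782e+00] 0.04291673881181614 [-0.09563802  0.01048738  0.25297674]
```

View pics/w2.png

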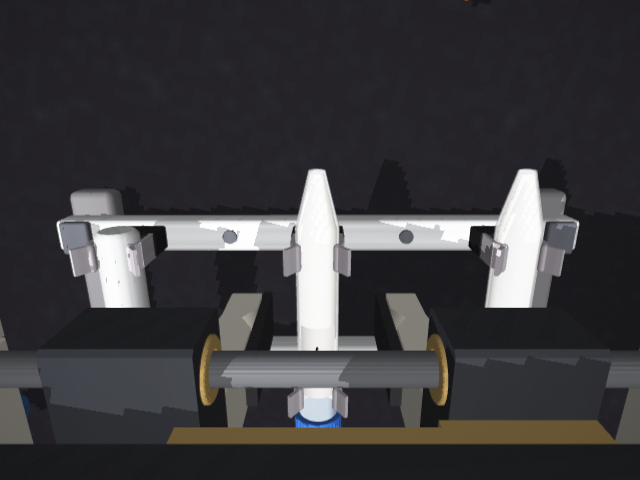

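The view at (318,300) shows the tube centred between the fingers (inner edges at 262 and 376). Now I'll close.

>>> move_arm:
  deltas:
    - [0,0,0,0,0,0]
    - [0,0,0,0,0,0]
    - [0,0,0,0,0,0]
    - [0,0,0,0,0,0]
    - [0,0,0,0,0,0]
  claw: 255
  squeeze: 40

```text
t: 3.82
eef_pos: [0.5041, -0.22, 0.2153]
ee_rot: [-3.14, 0.001, -2.854]
force: [0.5, -6.8, 0.7]
width: 0.0154
```

>>> move_arm:
  deltas:
    - [0,0,0,0,0,0]
    - [0,0,0,0,0,0]
    - [0,0,2,0,0,0]
    - [0,0,2,0,0,0]
    - [0,0,2,0,0,0]

```text
t: 4.23
eef_pos: [0.5037, -0.22, 0.2206]
ee_rot: [-3.141, -0.0, -2.855]
force: [1.2, -3.5, -2.7]
width: 0.0156
```

>>> move_arm:
  deltas:
    - [0,0,4,0,0,0]
    - [0,0,4,0,0,0]
    - [0,0,4,0,0,0]
    - [0,0,5,0,0,0]
    - [0,0,5,0,0,0]

```text
t: 4.65
eef_pos: [0.5036, -0.2194, 0.2432]
ee_rot: [3.141, -0.0, -2.855]
force: [0.2, 0.6, 0.1]
width: 0.0153
```

```bash
python3 - <<'E'
from m import *
s=arm.get_state(); print(s['t'],s['eef_pos'],s['ee_rot'],s['width'],s['force'])
a=snap('wrist','w3.png');b=snap('side','s3.png')
cv2.imwrite('pics/c3.png',np.hstack([cv2.resize(a,(400,300)),cv2.resize(b[200:380,240:480],(400,300))])[:,:,::-1])
E
```

```text
4.65 [ 0.50358808 -0.21943277  0.24317803] [ 3.14121450e+00 -1.34996551e-04 -2.85452068e+00] 0.015255011208843728 [0.15730173 0.60468191 0.06696242]
```

View pics/c3.png

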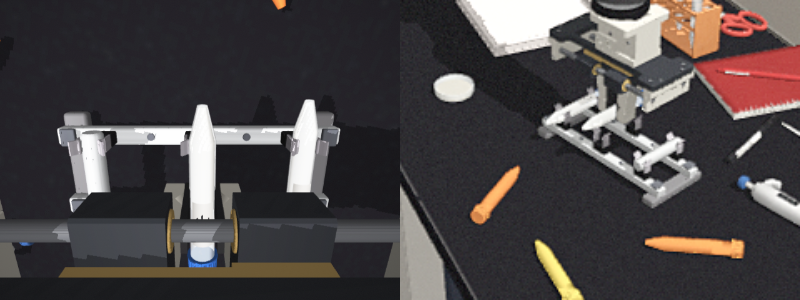

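The middle tube is out of its clips, and the other two are undisturbed. Next I'll carry it to the tray.

>>> move_arm:
  deltas:
    - [0,0,15,0,0,0]
    - [0,0,20,0,0,0]
    - [2,15,10,0,0,0]
    - [4,30,5,0,0,0]
    - [5,35,0,0,0,0]

```text
t: 5.17
eef_pos: [0.5148, -0.1397, 0.294]
ee_rot: [-3.141, 0.002, -2.857]
force: [1.4, 0.4, -0.0]
width: 0.0152
```

>>> move_arm:
  deltas:
    - [5,35,0,0,0,0]
    - [5,35,0,0,0,0]
    - [5,35,0,0,0,0]
    - [5,35,0,0,0,0]
    - [5,35,0,0,0,0]

```text
t: 5.58
eef_pos: [0.5395, 0.0372, 0.2927]
ee_rot: [3.141, 0.0, -2.854]
force: [1.1, -0.1, 0.3]
width: 0.0153
```

>>> move_arm:
  deltas:
    - [5,35,0,0,0,0]
    - [5,35,0,0,0,0]
    - [5,35,0,0,0,0]
    - [5,35,0,0,0,0]
    - [5,35,0,0,0,0]

```text
t: 6.0
eef_pos: [0.5644, 0.2122, 0.2926]
ee_rot: [3.141, -0.0, -2.854]
force: [0.6, -0.9, -0.0]
width: 0.0157
```

>>> move_arm:
  deltas:
    - [3,24,0,0,0,0]
    - [1,10,0,0,0,0]
    - [0,0,0,0,0,0]
    - [0,0,0,0,0,0]
    - [0,0,0,0,0,0]

```text
t: 6.42
eef_pos: [0.5684, 0.2435, 0.2924]
ee_rot: [-3.141, -0.001, -2.855]
force: [0.6, 0.1, 0.1]
width: 0.0155
```

```bash
python3 - <<'E'
from m import *
s=arm.get_state(); print(s['t'],s['eef_pos'],s['ee_rot'],s['width'],s['force'])
a=snap('wrist','w4.png');b=snap('side','s4.png')
meas('wrist',('tube_a_mid',),s['eef_pos'][2]-.169)
for d in arm.spot_point('tray','wrist'): print(d['score'],px2w('wrist',d['xy'],.002))
E
```

```text
6.4167 [0.56840445 0.24345862 0.2924195 ] [-3.14137484e+00 -9.03576500e-04 -2.85491535e+00] 0.015466220755167537 [0.59074823 0.10758023 0.11553469]
tube_a_mid 0.72 8642 [323. 292.] [0.5073 0.2261] [0.6173 0.2588] L 0.1148 ang -163.46
  pt 0.7 [325.3 321.8] [0.5674 0.2448 0.1234]
0.71 [0.56401723 0.20103952 0.002     ]
```

View pics/w4.png

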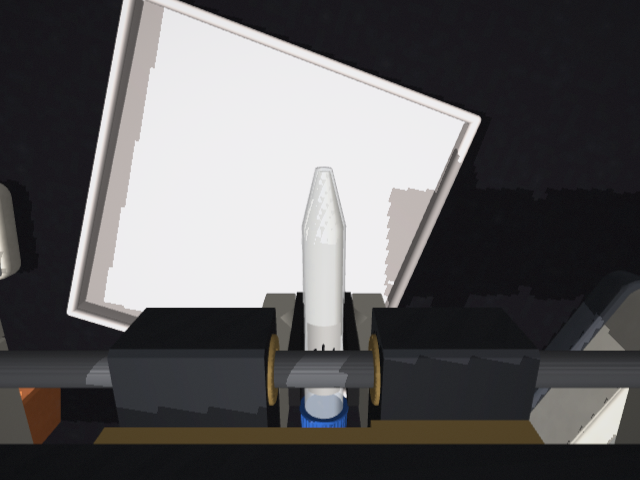

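The tube is held level, and its length still measures about 115 mm. The tray centre comes out near (0.565, 0.201). I'll lower the tube.

>>> move_arm:
  deltas:
    - [0,0,-20,0,0,0]
    - [0,0,-30,0,0,0]
    - [0,0,-25,0,0,0]
    - [0,0,-15,0,0,0]
    - [0,0,-8,0,0,0]

```text
t: 7.08
eef_pos: [0.5681, 0.2433, 0.1924]
ee_rot: [-3.141, -0.003, -2.855]
force: [0.3, 0.4, 0.6]
width: 0.0156
```

>>> move_arm:
  deltas:
    - [0,0,-3,0,0,0]
    - [0,0,-2,0,0,0]
    - [0,0,-1,0,0,0]
    - [0,0,-1,0,0,0]
    - [0,0,0,0,0,0]

```text
t: 7.5
eef_pos: [0.569, 0.2445, 0.1885]
ee_rot: [3.141, 0.001, -2.854]
force: [-0.2, -0.3, -0.2]
width: 0.0156
```

>>> move_arm:
  deltas:
    - [0,0,-1,0,0,0]
    - [0,0,0,0,0,0]
    - [0,0,0,0,0,0]
    - [0,0,0,0,0,0]
    - [0,0,0,0,0,0]

```text
t: 7.92
eef_pos: [0.5687, 0.2444, 0.1867]
ee_rot: [3.142, 0.0, -2.854]
force: [0.2, 0.1, -0.5]
width: 0.0153
```

>>> move_arm:
  deltas:
    - [0,0,-1,0,0,0]
    - [0,0,0,0,0,0]
    - [0,0,0,0,0,0]
    - [0,0,0,0,0,0]
    - [0,0,0,0,0,0]

```text
t: 8.33
eef_pos: [0.5687, 0.2443, 0.1856]
ee_rot: [-3.142, -0.0, -2.855]
force: [-0.8, 0.4, -1.0]
width: 0.0157
```

>>> move_arm:
  deltas:
    - [0,0,-1,0,0,0]
    - [0,0,0,0,0,0]
    - [0,0,0,0,0,0]
    - [0,0,0,0,0,0]
    - [0,0,0,0,0,0]

```text
t: 8.75
eef_pos: [0.5688, 0.2443, 0.1847]
ee_rot: [-3.142, 0.0, -2.855]
force: [0.5, 1.0, -0.2]
width: 0.0155
```

>>> move_arm:
  deltas:
    - [0,0,-1,0,0,0]
    - [0,0,0,0,0,0]
    - [0,0,0,0,0,0]
    - [0,0,0,0,0,0]
    - [0,0,0,0,0,0]

```text
t: 9.17
eef_pos: [0.5687, 0.2444, 0.1838]
ee_rot: [3.142, 0.0, -2.854]
force: [-1.6, -0.2, 2.8]
width: 0.0152
```

Force in z has reached +2.8 N, so the tube is touching. I'll loosen the grip, then open.

>>> move_arm:
  deltas:
    - [0,0,0,0,0,0]
    - [0,0,0,0,0,0]
    - [0,0,0,0,0,0]
    - [0,0,0,0,0,0]
    - [0,0,0,0,0,0]
  squeeze: 3

```text
t: 9.58
eef_pos: [0.5687, 0.2443, 0.1836]
ee_rot: [-3.142, -0.0, -2.855]
force: [-0.4, 0.4, -0.5]
width: 0.0165
```

>>> move_arm:
  deltas:
    - [0,0,0,0,0,0]
    - [0,0,0,0,0,0]
    - [0,0,0,0,0,0]
    - [0,0,0,0,0,0]
    - [0,0,0,0,0,0]
  claw: 130

```text
t: 10.0
eef_pos: [0.5687, 0.2443, 0.1836]
ee_rot: [-3.142, -0.0, -2.855]
force: [-0.1, 0.3, 0.8]
width: 0.0411
```

>>> move_arm:
  deltas:
    - [0,0,3,0,0,0]
    - [0,0,8,0,0,0]
    - [0,0,20,0,0,0]
    - [0,0,30,0,0,0]
    - [0,0,30,0,0,0]

```text
t: 10.42
eef_pos: [0.5685, 0.2441, 0.2757]
ee_rot: [-3.141, -0.001, -2.854]
force: [-0.1, 0.7, 0.4]
width: 0.0432
```

```bash
python3 - <<'E'
from m import *
s=arm.get_state(); print(s['t'],s['eef_pos'],s['ee_rot'],s['width'],s['force'])
a=snap('wrist','w5.png')
meas('wrist',('tube_a_mid',),.014)
E
```

```text
10.4167 [0.56847874 0.24410806 0.27570129] [-3.14085227e+00 -1.46324605e-03 -2.85443015e+00] 0.043162829783286547 [-0.11285375  0.71713131  0.40288559]
tube_a_mid 0.69 4945 [321. 244.] [0.512  0.2287] [0.6319 0.2638] L 0.1249 ang -163.69
  pt 0.68 [323.3 249.4] [0.5713 0.247  0.014 ]
```

View pics/w5.png

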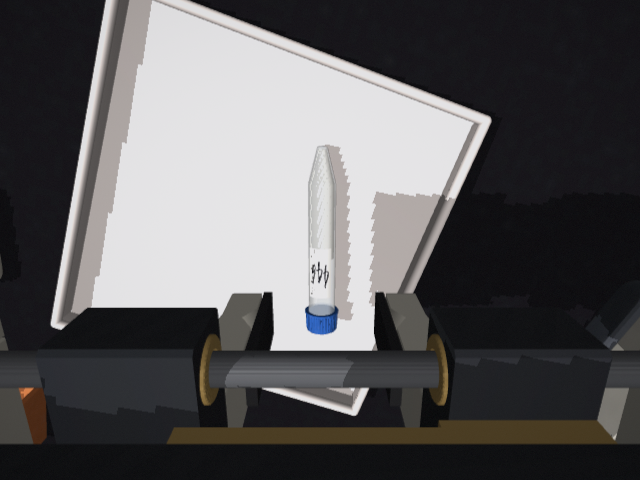

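The first tube is lying in the tray at about (321,240), with clear room to the walls. On to the left tube.

>>> move_arm:
  deltas:
    - [-2,-10,10,0,0,0]
    - [-6,-25,5,0,0,0]
    - [-8,-36,0,0,0,0]
    - [-8,-36,0,0,0,0]
    - [-8,-36,0,0,0,0]

```text
t: 10.98
eef_pos: [0.5356, 0.0995, 0.2894]
ee_rot: [-3.141, -0.001, -2.854]
force: [0.2, -0.7, -0.4]
width: 0.0427
```

>>> move_arm:
  deltas:
    - [-8,-36,0,0,0,0]
    - [-8,-36,0,0,0,0]
    - [-8,-36,0,0,0,0]
    - [-8,-36,0,0,0,0]
    - [-8,-36,0,0,0,0]

```text
t: 11.4
eef_pos: [0.4953, -0.0806, 0.2896]
ee_rot: [3.141, -0.001, -2.854]
force: [0.5, 1.4, 0.7]
width: 0.0426
```

>>> move_arm:
  deltas:
    - [-8,-36,0,0,0,0]
    - [-5,-20,0,0,0,0]
    - [-1,-12,0,0,0,0]
    - [0,0,0,0,0,0]
    - [0,0,0,0,0,0]

```text
t: 11.82
eef_pos: [0.482, -0.1474, 0.2894]
ee_rot: [3.141, -0.001, -2.857]
force: [0.3, -0.9, -0.2]
width: 0.0426
```

```bash
python3 - <<'E'
from m import *
s=arm.get_state(); print(s['t'],s['eef_pos'],s['ee_rot'],s['width'],s['force'])
a=snap('wrist','w6.png')
meas('wrist')
E
```

```text
11.8167 [ 0.48204904 -0.14742878  0.28943913] [ 3.14130784e+00 -9.53493060e-04 -2.85652576e+00] 0.04264383658637296 [ 0.26093352 -0.89658488 -0.21883976]
balance_rod_mid 0.98 3790 [ 56. 256.] [ 0.488  -0.3051] [ 0.5675 -0.2814] L 0.083 ang -163.36
  pt 0.92 [ 60.  259.3] [ 0.5261 -0.2916  0.045 ]
```

View pics/w6.png

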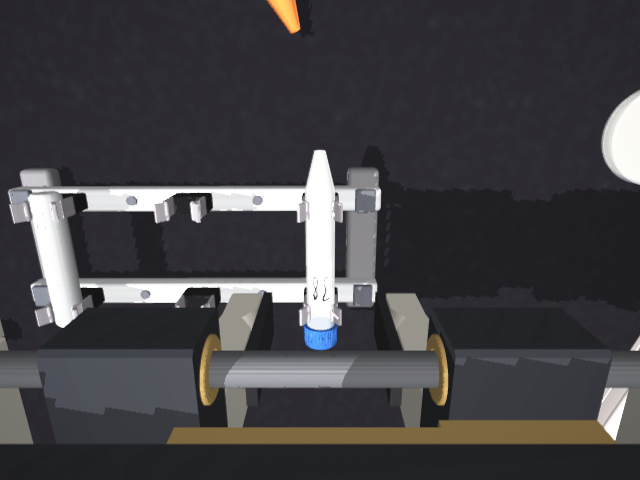

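The left tube is centred at column 320, so I'll descend, close and pull.

>>> move_arm:
  deltas:
    - [0,0,-15,0,0,0]
    - [0,0,-20,0,0,0]
    - [0,0,-15,0,0,0]
    - [0,0,-10,0,0,0]
    - [0,0,-5,0,0,0]

```text
t: 12.48
eef_pos: [0.4825, -0.1461, 0.2234]
ee_rot: [3.141, -0.002, -2.854]
force: [-0.1, -0.2, 0.7]
width: 0.0429
```

>>> move_arm:
  deltas:
    - [0,0,-6,0,0,0]
    - [0,0,-4,0,0,0]
    - [0,0,0,0,0,0]
    - [0,0,0,0,0,0]
    - [0,0,0,0,0,0]

```text
t: 12.9
eef_pos: [0.483, -0.1467, 0.2152]
ee_rot: [-3.141, 0.001, -2.854]
force: [-0.6, 0.2, 0.3]
width: 0.0427
```

>>> move_arm:
  deltas:
    - [0,0,0,0,0,0]
    - [0,0,0,0,0,0]
    - [0,0,0,0,0,0]
    - [0,0,0,0,0,0]
    - [0,0,0,0,0,0]
  claw: 255
  squeeze: 40

```text
t: 13.32
eef_pos: [0.483, -0.147, 0.2149]
ee_rot: [-3.141, 0.0, -2.854]
force: [1.6, -7.5, 0.2]
width: 0.0155
```

>>> move_arm:
  deltas:
    - [0,0,0,0,0,0]
    - [0,0,0,0,0,0]
    - [0,0,2,0,0,0]
    - [0,0,2,0,0,0]
    - [0,0,2,0,0,0]

```text
t: 13.73
eef_pos: [0.4827, -0.1469, 0.2206]
ee_rot: [-3.141, -0.0, -2.855]
force: [1.4, -3.3, -2.6]
width: 0.0157
```

>>> move_arm:
  deltas:
    - [0,0,4,0,0,0]
    - [0,0,4,0,0,0]
    - [0,0,4,0,0,0]
    - [0,0,5,0,0,0]
    - [0,0,5,0,0,0]

```text
t: 14.15
eef_pos: [0.4826, -0.1464, 0.2433]
ee_rot: [3.141, 0.0, -2.854]
force: [-0.3, -0.9, -0.8]
width: 0.0153
```

>>> move_arm:
  deltas:
    - [0,0,15,0,0,0]
    - [0,0,20,0,0,0]
    - [4,15,10,0,0,0]
    - [8,29,5,0,0,0]
    - [10,35,0,0,0,0]

```text
t: 14.57
eef_pos: [0.5048, -0.0676, 0.2947]
ee_rot: [-3.141, 0.003, -2.857]
force: [1.2, -0.1, -0.2]
width: 0.0156
```

>>> move_arm:
  deltas:
    - [10,35,0,0,0,0]
    - [10,35,0,0,0,0]
    - [10,35,0,0,0,0]
    - [10,35,0,0,0,0]
    - [9,35,0,0,0,0]

```text
t: 14.98
eef_pos: [0.5538, 0.1094, 0.2933]
ee_rot: [3.141, 0.001, -2.854]
force: [1.4, -0.2, -0.4]
width: 0.0152
```

>>> move_arm:
  deltas:
    - [8,30,0,0,0,0]
    - [3,20,0,0,0,0]
    - [0,0,0,0,0,0]
    - [0,0,0,0,0,0]
    - [0,0,0,0,0,0]

```text
t: 15.4
eef_pos: [0.5644, 0.1573, 0.2927]
ee_rot: [3.142, -0.001, -2.854]
force: [0.1, -0.1, -0.4]
width: 0.0152
```

```bash
python3 - <<'E'
from m import *
s=arm.get_state(); print(s['t'],s['eef_pos'],s['ee_rot'],s['width'],s['force'])
a=snap('wrist','w7.png')
meas('wrist',('tube_a_mid',),s['eef_pos'][2]-.169)
E
```

```text
15.4 [0.56437384 0.1572507  0.29270965] [ 3.14154984e+00 -5.39091597e-04 -2.85409041e+00] 0.015224720834759706 [ 0.14928974 -0.10074586 -0.43249044]
tube_a_mid 0.92 2939 [445. 251.] [0.4971 0.1861] [0.544 0.2  ] L 0.0489 ang -163.52
  pt 0.8 [443.1 282.3] [0.5333 0.1973 0.1237]
```

View pics/w7.png

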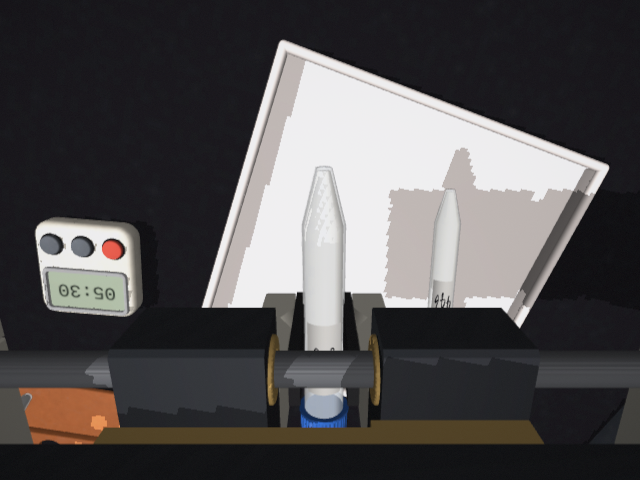

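The held tube is level, and the first tube at (447,250) is well to the side. Lowering.

>>> move_arm:
  deltas:
    - [0,0,-20,0,0,0]
    - [0,0,-30,0,0,0]
    - [0,0,-25,0,0,0]
    - [0,0,-15,0,0,0]
    - [0,0,-8,0,0,0]

```text
t: 15.97
eef_pos: [0.564, 0.156, 0.1926]
ee_rot: [-3.141, -0.003, -2.856]
force: [0.3, -0.4, -0.2]
width: 0.0151
```

>>> move_arm:
  deltas:
    - [0,0,-4,0,0,0]
    - [0,0,-2,0,0,0]
    - [0,0,-1,0,0,0]
    - [0,0,0,0,0,0]
    - [0,0,0,0,0,0]

```text
t: 16.38
eef_pos: [0.5651, 0.1575, 0.1887]
ee_rot: [3.141, 0.002, -2.854]
force: [-0.1, 0.5, -0.4]
width: 0.0154
```

>>> move_arm:
  deltas:
    - [0,0,-1,0,0,0]
    - [0,0,0,0,0,0]
    - [0,0,0,0,0,0]
    - [0,0,0,0,0,0]
    - [0,0,0,0,0,0]

```text
t: 16.8
eef_pos: [0.5647, 0.1574, 0.1868]
ee_rot: [3.142, 0.0, -2.854]
force: [-0.7, -1.0, -0.6]
width: 0.0158
```

>>> move_arm:
  deltas:
    - [0,0,-1,0,0,0]
    - [0,0,0,0,0,0]
    - [0,0,0,0,0,0]
    - [0,0,0,0,0,0]
    - [0,0,0,0,0,0]

```text
t: 17.22
eef_pos: [0.5647, 0.1573, 0.1856]
ee_rot: [-3.142, -0.0, -2.854]
force: [0.1, 0.6, -0.1]
width: 0.0156
```

>>> move_arm:
  deltas:
    - [0,0,-1,0,0,0]
    - [0,0,0,0,0,0]
    - [0,0,0,0,0,0]
    - [0,0,0,0,0,0]
    - [0,0,0,0,0,0]

```text
t: 17.63
eef_pos: [0.5647, 0.1573, 0.1847]
ee_rot: [3.142, -0.0, -2.855]
force: [-0.2, -0.0, -0.8]
width: 0.0155
```

>>> move_arm:
  deltas:
    - [0,0,-1,0,0,0]
    - [0,0,0,0,0,0]
    - [0,0,0,0,0,0]
    - [0,0,0,0,0,0]
    - [0,0,0,0,0,0]

```text
t: 18.05
eef_pos: [0.5648, 0.1573, 0.1838]
ee_rot: [3.142, 0.0, -2.855]
force: [-0.7, 0.7, 1.2]
width: 0.0151
```

>>> move_arm:
  deltas:
    - [0,0,-0.4,0,0,0]
    - [0,0,0,0,0,0]
    - [0,0,0,0,0,0]
    - [0,0,0,0,0,0]
    - [0,0,0,0,0,0]

```text
t: 18.47
eef_pos: [0.5647, 0.1573, 0.1833]
ee_rot: [-3.142, 0.0, -2.854]
force: [-1.1, 0.5, 3.5]
width: 0.0152
```

>>> move_arm:
  deltas:
    - [0,0,0,0,0,0]
    - [0,0,0,0,0,0]
    - [0,0,0,0,0,0]
    - [0,0,0,0,0,0]
    - [0,0,0,0,0,0]
  squeeze: 3

```text
t: 18.88
eef_pos: [0.5647, 0.1573, 0.1832]
ee_rot: [3.142, -0.0, -2.855]
force: [-0.6, 0.1, 0.2]
width: 0.0163
```

>>> move_arm:
  deltas:
    - [0,0,0,0,0,0]
    - [0,0,0,0,0,0]
    - [0,0,0,0,0,0]
    - [0,0,0,0,0,0]
    - [0,0,0,0,0,0]
  claw: 130

```text
t: 19.3
eef_pos: [0.5647, 0.1573, 0.1832]
ee_rot: [-3.142, -0.0, -2.854]
force: [0.1, -0.5, -0.9]
width: 0.0412
```

>>> move_arm:
  deltas:
    - [0,0,3,0,0,0]
    - [0,0,8,0,0,0]
    - [0,0,20,0,0,0]
    - [0,0,30,0,0,0]
    - [0,0,30,0,0,0]

```text
t: 19.72
eef_pos: [0.5645, 0.1571, 0.2753]
ee_rot: [-3.141, -0.002, -2.855]
force: [0.7, 0.3, -0.2]
width: 0.0431
```

>>> move_arm:
  deltas:
    - [0,-30,20,0,0,0]
    - [0,-40,10,0,0,0]
    - [-20,-35,0,0,0,0]
    - [-20,-35,0,0,0,0]
    - [-20,-35,0,0,0,0]

```text
t: 20.13
eef_pos: [0.5037, -0.0191, 0.3052]
ee_rot: [3.142, 0.001, -2.854]
force: [-0.2, -0.3, -0.7]
width: 0.0429
```

>>> move_arm:
  deltas:
    - [-20,-35,0,0,0,0]
    - [-10,-10,0,0,0,0]
    - [0,0,0,0,0,0]
    - [0,0,0,0,0,0]
    - [0,0,0,0,0,0]

```text
t: 20.55
eef_pos: [0.4752, -0.0624, 0.305]
ee_rot: [-3.141, 0.002, -2.855]
force: [-0.1, -0.4, 0.2]
width: 0.0429
```

```bash
python3 - <<'E'
from m import *
s=arm.get_state(); print(s['t'],s['eef_pos'],s['width'],s['force'])
a=snap('top','t8.png'); meas('top',('tube_a_mid',),.014)
b=snap('side','s8.png')
cv2.imwrite('pics/c8.png',np.hstack([cv2.resize(a[120:270,110:260],(400,400)),cv2.resize(b[140:380,240:480],(400,400))])[:,:,::-1])
E
```

```text
20.55 [ 0.47521642 -0.06244805  0.30501942] 0.04294284320920858 [-0.14720261 -0.37890158  0.22016106]
tube_a_mid 0.7 277 [161. 183.] [0.6189 0.2594] [0.5406 0.2348] L 0.082 ang 17.39
  pt 0.65 [163.3 185.7] [0.5765 0.2431 0.014 ]
```

View pics/c8.png

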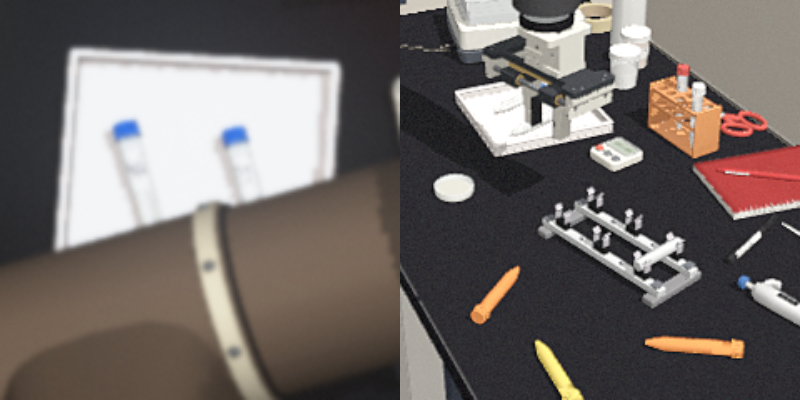

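Both blue caps are inside the tray (at about (127,130) and (235,135) in the crop). The rod is in its clips and the other two places are empty. Handing in.

```bash
python3 -c "
from h import *
print(arm.job_done())"
```

```text
the job is handed in; nothing more can be done
None
```

I pulled both capped tubes from their clips one at a time, the middle one first and then the left one. Each was laid on the tray floor, lowered until it touched (about 3 N) before I let go. I handed the job in at about 20.6 s of the 58 s allowed.

- **Tubes:** the last top view shows both blue caps inside the tray. It found one tube at about (0.577, 0.243). I released the other near (0.565, 0.157) and did not measure it afterwards. The arm hid the tip ends in that view. Only the first tube was seen whole in the tray after release.
- **Rod and gripper:** the last side view shows the balance rod still in its clips and the other two places empty. The gripper was open, raised and touching nothing.
- **Forces:** the highest I read was about 7.5 N, as the fingers closed on the left tube.
- **Misses:** the networks did not find the left tube while it was in the bar, so I placed it from the 76 mm spacing and confirmed it by eye in the wrist picture. Other position estimates disagreed by about 2 to 5 mm.

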